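# Reset the swivel vise to its angle mark

## Task

Loosen the clamp knob of the small swivel-base vise with its crank handle, swing the vise head by its post until its red pointer stands at the green mark on the scale, and retighten the knob by feel: firmly, so that the head is locked, but without overtightening it. Never force the head round while it is clamped, and leave the things lying around it in place.

Things in the scene. Friction and masses are not known exactly. Their poses are not given: they have to be found in the camera images.
- handle_grip (a point): Grip point on the clamp knob's crank handle: an upright black pin (12 mm diameter, free from 52 to 94 mm above the desk, this point at 76 mm) 50 mm from the knob's axis, on a steel arm. Seen from above, counter-clockwise loosens, clockwise tightens. It always starts clamped; 1.6 rad counter-clockwise always frees the head (stop beyond 2 rad). It may start clamped much too hard.
- knob_top (a point): Top centre of the black fluted clamp knob (34 mm diameter, red disc on top), 58 mm above the desk, on its fixed vertical axis. Push on the handle, across its arm: loose, a drag of 0.5 to 2 N. Where the shoe begins to bite varies by 1 rad from start to start and cannot be seen; from there the push rises by 15 to 25 N per rad turning clockwise. The knob stays where it is left.
- brake_shoe: Small brass brake shoe, 14 x 30 x 12 mm, between bracket and turntable, not to be handled (origin on the knob's axis, 10 mm above the desk). Its push on the turntable is the clamping force. The head is well locked when the handle takes 7.5 to 9 N pushed clockwise slowly in small steps (shoe 20 to 30 N); below 6 N it is too loose, above 10.5 N it is soon overtightened (shoe over 38 N).
- vise_head: Blue vise on a dark round turntable (110 mm diameter, 14 to 32 mm above the desk); jaws up to 65 mm above the desk. Origin on the vertical swivel axis at desk height; x points from the axis to the post and the pointer. It swings about its vertical axis within 1.0 rad either side of the foot's x. Loosened it is dragged by about 2 N at the post, and it stays where it is left.
- post_grip (a point): Grip point of the upright steel post (14 mm diameter, black cap of 18 mm diameter on top) by which the head is swung; 82 mm above the desk, 70 mm from the swivel axis along the head's x; the post is free all round from 32 to 100 mm above the desk, cap top at 106 mm.
- pointer_tip (a point): Tip of the red pointer on the head, under the post, 84 mm from the swivel axis along the head's x, 15 mm above the desk.
- target_mark: Green rider clipped on the rim of the scale plate, a 12 mm long 4.5 mm wide bar along the radius with a small block outside the rim. Origin on the swivel axis at desk height; x points from the axis through the middle of the green bar. It does not move in the run. When the pointer stands at the mark, the x of the head and this x point the same way.
- mark_tip (a point): Inner end of the green mark, 85 mm from the swivel axis along the mark's x, 13 mm above the desk.
- vise_base: Blue round foot of the vise, 190 mm diameter, 10 mm high, with an aluminium scale plate ticked every 10 degrees and a tongue that carries the clamp bracket; fixed to the desk. Origin on the swivel axis at desk height; the knob's axis stands 95 mm from it along -x.
- slide_case: Bystander: teal slide case, 34 x 88 x 12 mm, origin under its centre.
- beaker: Bystander: small clear beaker, 40 mm diameter, 45 mm high, origin under its centre.
- marker: Bystander: black marker pen, 135 x 19 x 19 mm, origin under its centre.
- tape_roll: Bystander: roll of tan tape, 80 mm diameter, 19 mm high, origin under its centre.
- septa_box: Bystander: blue box, 55 x 55 x 24 mm, origin under its centre.

How it is judged:
By the outcome, as a careful person would: the job done as asked, in the order asked, and still so for the second after the job is handed in, with the robot touching nothing.
It also fails if it takes over 72 s, if anything falls off the work surface, if the arm or the gripper's body presses on something with over 40 N, if the wrist force passes 120 N, or if a joint passes its speed limit or range.

## Robot

A 7-joint arm with a two-finger parallel gripper is mounted at the origin on the work surface; the furniture and walls round the work are solid. World frame = base frame: x ahead of the robot, y to its left, z up, the work surface at z = 0. Lengths are in m, angles in rad, forces in N, time in s.
With the tool pointing down it reaches from about 0.4 to 0.85 m from the base axis. Payload 10.4 kg.
Tool frame: the origin (TCP) lies on the centre line of the jaws, within the pads' length; the fingertips stand r.finger_overhang ahead of it and the grasp point (between the pads) lies 5 mm behind it (r.finger_overhang is the distance from the TCP to the fingertips, in m); z points along the fingers, y is the line along which they close (so a half turn about z gives the same grasp; the last joint's range is limited). The gripper opens to 87 mm and grips with 3 to 60 N. Pads are 19 mm wide; open, the fingers measure 117 mm over their backs; the gripper's body (75 mm by 190 mm) begins 51 mm behind the grasp point.
Start: joints at [-1.322, 0.332, -0.065, 1.46, 0.022, 1.35, -0.088], TCP at [0.168, 0.602, 0.237] pointing down, gripper open.
Joint ranges: [-2.6, 2.6], [-0.5, 2.12], [-1.47, 1.34], [0.16, 2.42], [-1.27, 4.41], [0.06, 2.06], [-2.6, 2.6]. Speed limits (rad/s): [2.22, 2.22, 2.79, 2.79, 3.14, 3.14, 3.14].

## Interface

Orientations are given as a unit quaternion [x, y, z, w].
In Python, from bench import read_state, viewer, r gives the robot as it stands.
- The arm moves only by the tool carry_out, never from a script. Its argument "moves" is a list of rows, each a list of 6 numbers: the shift along the tool's x, y, z in units of 40 mm (1.0 is 40 mm), then the turn, a rotation vector about the tool's x, y, z in units of 8 degrees (1.0 is 8 degrees). A call has 1 to 20 rows; each row shifts and turns the commanded pose from where the row before left it, along the tool's axes as they then stand; what a row does not reach is not made up. A row lasts 1/8 s, in which the tool goes at most 62.5 mm and 10.7 degrees, less where a joint would pass 70% of its speed; a pose out of reach is approached as far as the arm can. A call is refused whole if a number of a shift passes 1 or a number of a turn 1, either way. A call with a gripper value outside its range is refused whole. "fingers" is the finger opening in mm, from 0 to 87, set as the call begins (left out, the last holds). The fingers move at their own pace and stop on an object; "force" is the grip in N (left out, the last holds). Time passes only in rows, so rows that do not move let the fingers close. It gives the time, the measured TCP pose, the force, the opening and the grip force at its end, in the units of the state.
- read_state(): the state, without advancing time (a new reading comes with each control period).
- viewer.camera(name): name is "scene" or "top"; returns a dict with "pixels" (384x512x3 uint8, red, green, blue), "range_z" (384x512 float32, m along the optical axis (not along the pixel's ray), 0 where there is no reading), "fx", "fy", "cx", "cy" (pixels), "xyz" and "orientation" of the camera in the world. Camera axes: x right, y down, z forward; pixel columns grow to the right and rows downward; lengths in m; the calibration is good to about 2 mm. A picture is of the moment at which its call begins.
- r.close_job(): hands the job in; it is judged then, once.
The state is a dict: "time": time; "joint_positions": joint angles; "joint_vel": joint speeds; "joint_torque": joint torques, N m; "ee_pos": TCP position; "eef_rot": TCP orientation; "ft_force": force on the tool from outside, world axes, zero at the start; "torque": the same for the moment, N m; "width": finger opening in m; "grip_force": force on a finger pad.
Only numpy, scipy, OpenCV 4.12 (cv2) and the standard library are available. Lean on these libraries where they do the work, as an engineer would, in place of code of your own. Each camera call takes 0.05 s, during which the arm holds its last target. There are 200 camera calls.

## Working session

There is one attempt and no reset: what is moved stays moved. The work goes in short steps, Python scripts to look and compute and a tool call to move; the robot and the scene stay as the last step left them, time stands still between calls to the robot, and variables do not carry over. Pictures are saved under pics/ and viewed, at most 10 in all, crops included, and the job is handed in when it is done.

Besides the shell and the picture viewer there is one more tool, called after "Request:" as a command line: name --pt "numbers of a row" for each row, then --argument value for the rest. carry_out: Moves the arm, as the interface text tells. Its arguments: {"type":"object","properties":{"moves":{"type":"array","items":{"type":"array","items":{"type":"number"}}},"fingers":{"type":"number"},"force":{"type":"number"}},"required":["moves"]}

```bash
mkdir -p pics
cat > h.py <<'E'
import numpy as np,cv2
from scipy.spatial.transform import Rotation as R
from bench import read_state,viewer,r
def cam(n,save=None):
    c=viewer.camera(n)
    if save: cv2.imwrite('pics/'+save,cv2.cvtColor(c['pixels'],cv2.COLOR_RGB2BGR))
    return c
def ray(c,u,v,z):
    q=c['orientation'];Rm=R.from_quat(q).as_matrix()
    d=Rm@np.array([(u-c['cx'])/c['fx'],(v-c['cy'])/c['fy'],1.]);o=np.array(c['xyz'])
    return o+d*(z-o[2])/d[2]
E
python3 - <<'E'
from h import *
a=cam('top','t0.png');b=cam('scene','s0.png')
for c in(a,b):print(c['xyz'],c['orientation'],c['fx'],c['cx'],c['cy'])
s=read_state();print(s,r.finger_overhang)
im=np.vstack([a['pixels']]);
E
```

```text
[ 0.2956133  -0.10127456  1.29930585] [ 0.71428781 -0.69466883  0.06103101 -0.05918906] 476.81902914728204 256.5651515720275 190.17194558476083
[-0.41829776  0.41097824  0.90519879] [-0.4595468   0.77462148 -0.3775643   0.21499652] 413.3110004154431 258.60664442166046 186.68876294519208
{'time': 0.1, 'joint_positions': array([-1.32159646,  0.3328029 , -0.06469271,  1.46081751,  0.02158636,
        1.34989733, -0.08851232]), 'joint_vel': array([-0.00011726, -0.00171753,  0.0003362 , -0.00230637,  0.00034171,
       -0.0014443 , -0.0017025 ]), 'joint_torque': array([ 5.35556737e-04, -6.24542427e+01,  2.38796807e-02, -3.90723467e+01,
       -6.15240633e-02,  3.64434044e-02,  6.38353549e-05]), 'ee_pos': array([0.16770896, 0.60175557, 0.23585609]), 'eef_rot': array([ 1.35483877e-01,  9.90779360e-01, -6.12083435e-04, -6.18601330e-05]), 'ft_force': array([-0.38501812, -0.02202586, -0.83234818]), 'torque': array([-0.00094508, -0.00696783, -0.06110595]), 'grip_force': 0.0, 'width': 0.08704518996319645} 0.014
```

View pics/t0.png

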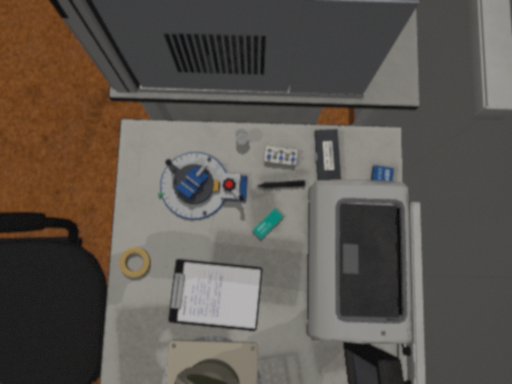

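View pics/s0.png

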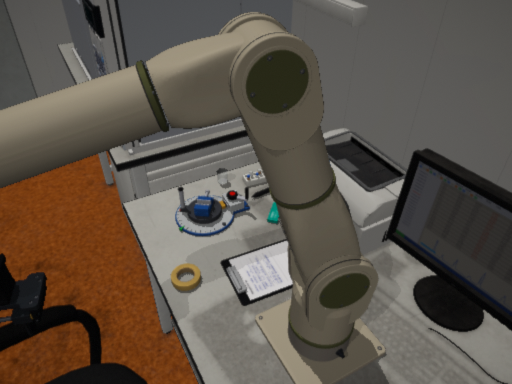

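The top view shows the vise at about (193,187), the knob at (229,184), its handle toward (241,213) and the post near (170,163). There is a green spot near (160,196). In the scene view the vise is at (205,210). I'll zoom in and measure.

Run:
```python
from h import *
c=cam('top');d=cam('scene')
p=c['pixels'][140:230,145:260];q=d['pixels'][160:245,165:265]
cv2.imwrite('pics/t1.png',cv2.cvtColor(np.hstack([cv2.resize(p,(400,313),interpolation=2)*1,cv2.resize(q,(368,313),interpolation=2)]),4))
for n,k in(('top',c),('scene',d)):
  h=cv2.cvtColor(k['pixels'],cv2.COLOR_RGB2HSV)
  for nm,lo,hi in(('green',(50,110,50),(75,255,255)),('red',(0,150,70),(6,255,255)),('red2',(174,150,70),(180,255,255)),('dark',(0,0,0),(180,255,45))):
    m=cv2.inRange(h,lo,hi)
    m2=np.zeros_like(m)
    if n=='top': m2[140:230,145:260]=m[140:230,145:260]
    else: m2[160:245,165:265]=m[160:245,165:265]
    N,_,st,ce=cv2.connectedComponentsWithStats(m2)
    for i in range(1,N):
      if st[i][4]>1: print(n,nm,st[i],ce[i].round(1),ray(k,*ce[i],{'green':.013,'red':.058}.get(nm,.08))[:2].round(4))
```

```text
top green [159 194   3   2   5] [159.8 194.4] [0.4976 0.1622]
top red [225 180   8   8  50] [228.5 183.6] [ 0.5244 -0.0268]
top dark [167 161   4   4  12] [168.4 162.4] [0.5724 0.1312]
top dark [205 171   2   1   2] [205.5 171. ] [0.5522 0.0331]
top dark [197 184   7  10  25] [200.3 188.9] [0.5044 0.0444]
top dark [226 189   5   1   5] [228. 189.] [ 0.5062 -0.0274]
top dark [180 194   1   2   2] [180.  194.5] [0.4883 0.0962]
top dark [191 194   5   8  18] [192.8 197.8] [0.4806 0.0628]
top dark [240 196   3   4  10] [241.  197.8] [ 0.4841 -0.0619]
top dark [186 199   2   2   3] [186.3 199.7] [0.4752 0.0792]
scene green [179 226   5   5  10] [181.1 227.9] [0.4907 0.1645]
scene red [229 191   6   5  22] [231.9 193. ] [ 0.5193 -0.0242]
scene dark [217 171   3   2   4] [218.  171.2] [ 0.6202 -0.0225]
scene dark [179 188   4   3  11] [180.4 188.9] [0.5901 0.1222]
scene dark [245 188   3  11  23] [246.4 192.9] [ 0.474  -0.0536]
scene dark [253 190  12   8  50] [259.2 193.5] [ 0.4525 -0.0876]
scene dark [227 193  10   7  42] [231.5 196.6] [ 0.4796 -0.0042]
scene dark [181 200  41  24 277] [204.2 214.9] [0.4421 0.1037]
```

View pics/t1.png

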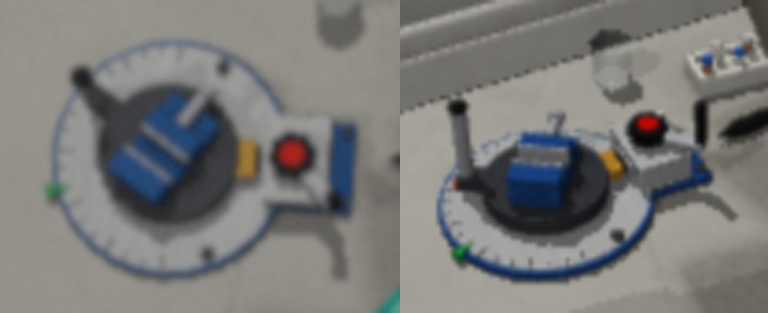

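The crop shows the green mark at the left rim, the post's black cap at upper left, the red knob disc, and the crank pin at the lower right of the knob.

```bash
cat >> h.py <<'E'
def cen(k,kind,box):
    u0,u1,v0,v1=box;p=k['pixels'][v0:v1,u0:u1].astype(float)
    R_,G,B=p[...,0],p[...,1],p[...,2]
    if kind=='green':w=np.clip(G-np.maximum(R_,B)-15,0,None)
    if kind=='red':w=np.clip(R_-np.maximum(G,B)-30,0,None)
    if kind=='dark':w=np.clip(75-p.max(2),0,None)
    vv,uu=np.mgrid[v0:v1,u0:u1];return np.array([(w*uu).sum(),(w*vv).sum()])/w.sum()
def ringc(k,box,z,Rr,guess):
    from scipy.optimize import least_squares
    u0,u1,v0,v1=box;p=k['pixels'][v0:v1,u0:u1].astype(float)
    m=(p[...,2]-p[...,0]>30);vv,uu=np.nonzero(m)
    P=np.array([ray(k,u+u0,v+v0,z)[:2] for u,v in zip(uu,vv)])
    d=np.linalg.norm(P-guess,axis=1);P=P[abs(d-Rr)<.008]
    P=P[np.linalg.norm(P-[.524,-.027],axis=1)>.055]
    f=lambda x:np.linalg.norm(P-x[:2],axis=1)-x[2]
    s=least_squares(f,[*guess,Rr],loss='soft_l1',f_scale=.001);return s.x,len(P)
E
python3 - <<'E'
from h import *
c=cam('top');d=cam('scene')
print('ring top',ringc(c,(145,260,140,230),.010,.094,ray(c,193.3,185.4,.01)[:2]))
print('ring scene',ringc(d,(165,265,160,245),.008,.094,ray(c,193.3,185.4,.01)[:2]))
for n,k,b in(('top',c,dict(g=(154,166,189,200),r=(222,236,177,191),p=(237,245,192,202),c=(164,173,158,167))),('sc',d,dict(g=(175,188,222,234),r=(226,238,187,199),p=(243,250,186,191),c=(176,185,185,190)))):
  print(n,'green',ray(k,*cen(k,'green',b['g']),.012),'knob',ray(k,*cen(k,'red',b['r']),.058),'pin',ray(k,*cen(k,'dark',b['p']),.090 if n=='top' else .09),'cap',ray(k,*cen(k,'dark',b['c']),.104))
E
```

```text
ring top (array([0.52626099, 0.06656967, 0.08893733]), 6)
ring scene (array([0.5218963 , 0.07414928, 0.09165328]), 191)
top green [0.49773216 0.16298108 0.012     ] knob [ 0.52425804 -0.02678068  0.058     ] pin [ 0.48244642 -0.06220844  0.09      ] cap [0.56600908 0.1257341  0.104     ]
sc green [0.49183729 0.16497516 0.012     ] knob [ 0.51917617 -0.02412918  0.058     ] pin [ 0.48070521 -0.05675659  0.09      ] cap [0.5630173  0.12989453 0.104     ]
```

Request:
carry_out --pt "-0.85 -0.99 0 0 0 0" --pt "-0.85 -0.99 0 0 0 0" --pt "-0.85 -0.99 0 0 0 0" --pt "-0.85 -0.99 0 0 0 0" --pt "-0.85 -0.99 0 0 0 0" --pt "-0.85 -0.99 0 0 0 0" --pt "-0.85 -0.99 0 0 0 0" --pt "-0.85 -0.99 0 0 0 0" --pt "-0.85 -0.99 0 0 0 0" --pt "-0.85 -0.99 0 0 0 0" --pt "-0.85 -0.99 0 0 0 0" --pt "-0.85 -0.99 0 0 0 0" --pt "-0.85 -0.99 0 0 0 0" --pt "-0.85 -0.99 0 0 0 0" --pt "0 0 0 0 0 0" --fingers 50

```text
time: 2.17
ee_pos: [0.4781, -0.0636, 0.2367]
eef_rot: [0.138, 0.99, -0.001, 0.0]
ft_force: [0.2, 0.3, 0.5]
width: 0.0503
grip_force: 0.0
```

Request:
carry_out --pt "0 0 0 0 0 1" --pt "0 0 0 0 0 1" --pt "0 0 0 0 0 1" --pt "0 0 0 0 0 1" --pt "0 0 0 0 0 1" --pt "0 0 0 0 0 1" --pt "0 0 0 0 0 1" --pt "0 0 0 0 0 1" --pt "0 0 0 0 0 1" --pt "0 0 0 0 0 1" --pt "0 0 0 0 0 1" --pt "0 0 0 0 0 1" --pt "0 0 0 0 0 1" --pt "0 0 0 0 0 1" --pt "0 0 0 0 0 1" --pt "0 0 0 0 0 0.6" --pt "0 0 0 0 0 0"

```text
time: 4.3
ee_pos: [0.4773, -0.059, 0.2365]
eef_rot: [0.941, 0.34, 0.0, -0.0]
ft_force: [-0.0, 0.7, -0.3]
width: 0.0498
grip_force: 0.0
```

```bash
cat >> h.py <<'E'
def st():
    s=read_state();Rm=R.from_quat(s['eef_rot']).as_matrix()
    print('t',s['time'],'pos',s['ee_pos'].round(4),'yaz',np.degrees(np.arctan2(Rm[1,1],Rm[0,1])).round(1),'tilt',Rm[2].round(3),'F',s['ft_force'].round(2),'Ftool',(Rm.T@s['ft_force']).round(2),'w',round(s['width']*1e3,1),'gf',round(s['grip_force'],1));return s,Rm
def to(target):
    s,Rm=st();print('tool shift units',(Rm.T@(np.array(target)-s['ee_pos'])/.04).round(3))
E
python3 - <<'E'
from h import *
to([.4815,-.0595,.11]);print(read_state()['joint_positions'].round(2))
c=cam('top','t2.png')
d=cam('scene','s2.png')
E
```

```text
t 4.3 pos [ 0.4773 -0.059   0.2365] yaz -50.3 tilt [ 0. -0. -1.] F [-0.03  0.66 -0.29] Ftool [ 0.4  -0.53  0.29] w 49.8 gf 0.0
tool shift units [0.072 0.078 3.163]
[-0.64 -0.02  0.67  1.86  0.01  1.3  -0.85]
```

View pics/s2.png

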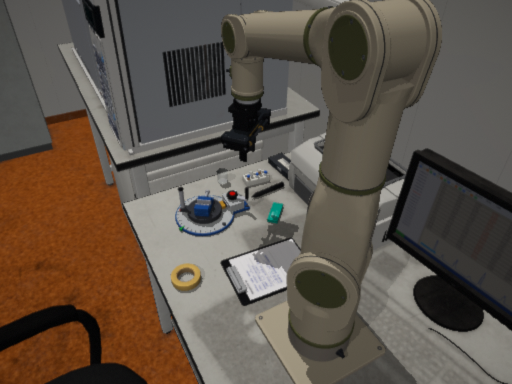

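The scene view shows the gripper hovering above the vise, and the knob, its pin at about (246,190) and the post all in view. I'm descending on the pin.

Request:
carry_out --pt "0.07 0.15 0.9 0 0 0" --pt "0 0 0.9 0 0 0" --pt "0 0 0.8 0 0 0" --pt "0 0 0.6 0 0 0" --pt "0 0 0.5 0 0 0" --pt "0 0 0.4 0 0 0" --pt "0 0 0 0 0 0" --pt "0 0 0 0 0 0"

```text
time: 5.4
ee_pos: [0.4839, -0.0626, 0.0732]
eef_rot: [0.941, 0.339, 0.0, 0.0]
ft_force: [-0.2, 0.3, -0.3]
width: 0.0499
grip_force: 0.0
```

Run:
```python
from h import *
st()
d=cam('scene')
q=d['pixels'][150:240,170:290]
cv2.imwrite('pics/s3.png',cv2.cvtColor(cv2.resize(q,(720,540),interpolation=2),4))
```

```text
t 5.4 pos [ 0.4839 -0.0626  0.0732] yaz -50.4 tilt [ 0.001  0.    -1.   ] F [-0.23  0.26 -0.28] Ftool [-0.01 -0.35  0.28] w 49.9 gf 0.0
```

View pics/s3.png

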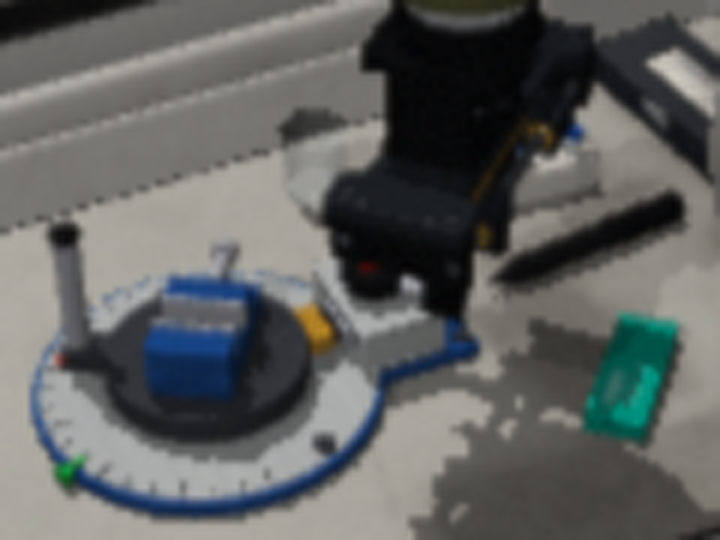

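The pin (465,240) is between the fingers at the knob, no contact yet. I'll close gently.

Request:
carry_out --pt "0 0 0 0 0 0" --pt "0 0 0 0 0 0" --pt "0 0 0 0 0 0" --pt "0 0 0 0 0 0" --pt "0 0 0 0 0 0" --pt "0 0 0 0 0 0" --fingers 0 --force 8

```text
time: 6.2
ee_pos: [0.4837, -0.0629, 0.0726]
eef_rot: [0.941, 0.339, 0.0, 0.0]
ft_force: [2.3, -1.0, -2.6]
width: 0.0116
grip_force: 8.0
```

```bash
python3 -c "
from h import *
st()"
```

```text
t 6.2 pos [ 0.4837 -0.0629  0.0726] yaz -50.4 tilt [ 0.     0.001 -1.   ] F [ 2.31 -1.   -2.57] Ftool [1.14 2.24 2.57] w 11.6 gf 8.0
```

Request:
carry_out --pt "0 0 0 0 0 0" --pt "0.012 0.174 0 0 0 -1" --pt "0.012 0.174 0 0 0 -1" --pt "0 0 0 0 0 0" --force 25

```text
time: 6.7
ee_pos: [0.4944, -0.0721, 0.0726]
eef_rot: [0.885, 0.466, 0.001, 0.0]
ft_force: [4.8, -1.0, -2.2]
width: 0.0113
grip_force: 25.0
```

```bash
python3 -c "
from h import *
st()"
```

```text
t 6.7 pos [ 0.4944 -0.0721  0.0726] yaz -34.4 tilt [ 0.001  0.001 -1.   ] F [ 4.8  -0.95 -2.18] Ftool [1.93 4.5  2.19] w 11.3 gf 25.0
```

Request:
carry_out --pt "0.012 0.174 0 0 0 -1" --pt "0.012 0.174 0 0 0 -1" --pt "0.012 0.174 0 0 0 -1" --pt "0.012 0.174 0 0 0 -1" --pt "0 0 0 0 0 0"

```text
time: 7.32
ee_pos: [0.5205, -0.0809, 0.0726]
eef_rot: [0.723, 0.691, 0.0, 0.001]
ft_force: [5.8, -1.9, -2.5]
width: 0.0112
grip_force: 25.0
```

```bash
python3 -c "
from h import *
st()"
```

```text
t 7.325 pos [ 0.5205 -0.0809  0.0726] yaz -2.6 tilt [-0.     0.001 -1.   ] F [ 5.83 -1.85 -2.46] Ftool [-1.59  5.9   2.46] w 11.2 gf 25.0
```

Request:
carry_out --pt "0.012 0.174 0 0 0 -1" --pt "0.012 0.174 0 0 0 -1" --pt "0.012 0.174 0 0 0 -1" --pt "0.012 0.174 0 0 0 -1" --pt "0 0 0 0 0 0"

```text
time: 7.95
ee_pos: [0.5474, -0.075, 0.0728]
eef_rot: [0.505, 0.863, -0.0, 0.001]
ft_force: [5.7, -3.8, -2.3]
width: 0.0112
grip_force: 25.0
```

```bash
python3 -c "
from h import *
st()"
```

```text
t 7.95 pos [ 0.5474 -0.075   0.0728] yaz 29.4 tilt [-0.002  0.001 -1.   ] F [ 5.74 -3.82 -2.26] Ftool [-6.14  3.12  2.28] w 11.2 gf 25.0
```

Request:
carry_out --pt "0.011 0.157 0 0 0 -0.9" --pt "0.011 0.157 0 0 0 -0.9" --pt "0 0 0 0 0 0"

```text
time: 8.32
ee_pos: [0.5578, -0.0679, 0.0729]
eef_rot: [0.393, 0.92, -0.0, 0.002]
ft_force: [8.8, -5.8, -4.9]
width: 0.0113
grip_force: 25.0
```

```bash
python3 -c "
from h import *
st()"
```

```text
t 8.325 pos [ 0.5578 -0.0679  0.0729] yaz 43.8 tilt [-0.004  0.001 -1.   ] F [ 8.79 -5.77 -4.89] Ftool [-10.23   2.36   4.93] w 11.3 gf 25.0
```

Request:
carry_out --pt "0 0 0 0 0 0" --pt "0 0 0 0 0 0" --pt "0 0 0 0 0 0" --fingers 45

```text
time: 8.7
ee_pos: [0.5562, -0.0662, 0.0723]
eef_rot: [0.391, 0.92, -0.0, -0.0]
ft_force: [-0.1, -0.0, 1.5]
width: 0.0334
grip_force: 0.0
```

```bash
python3 -c "
from h import *
st()"
```

```text
t 8.7 pos [ 0.5562 -0.0662  0.0723] yaz 44.0 tilt [ 0.001 -0.    -1.   ] F [-0.08 -0.    1.51] Ftool [ 0.05 -0.06 -1.51] w 33.4 gf 0.0
```

Request:
carry_out --pt "0 0 0 0 0 0" --pt "0 0 -0.8 0 0 0" --pt "0 0 -0.9 0 0 0" --pt "0 0 -0.9 0 0 0" --pt "0 0 -0.9 0 0 0" --pt "0 0 0 0 0 0"

```text
time: 9.45
ee_pos: [0.558, -0.0668, 0.2154]
eef_rot: [0.391, 0.92, 0.001, 0.002]
ft_force: [-0.5, 0.1, -0.2]
width: 0.0452
grip_force: 0.0
```

```bash
cat > m.py <<'E'
from h import *
from scipy.optimize import least_squares
c=cam('top');d=cam('scene')
K1=np.array([.52426,-.02678]);C1=np.array([.5660,.1257]);G1=np.array([.4977,.1630])
K2=np.array([.51918,-.02413]);C2=np.array([.5630,.1299]);G2=np.array([.49184,.16498])
az=lambda v:np.degrees(np.arctan2(v[1],v[0]))
for K,C,G in((K1,C1,G1),(K2,C2,G2),((K1+K2)/2,(C1+C2)/2,(G1+G2)/2)):
  n=np.linalg.norm
  s=least_squares(lambda a:[n(K-a)-.095,n(C-a)-.070,(n(G-a)-.094)*.7],[.523,.07])
  a=s.x;print('axis',a,'res',s.fun*1e3,'head',az(C-a),'mark',az(G-a),'base',az(a-K))
p=d['pixels'][170:235,170:260]
cv2.imwrite('pics/s4.png',cv2.cvtColor(cv2.resize(p,(720,520),interpolation=2),4))
st()
E
python3 m.py
```

```text
axis [0.52300847 0.06982012] res [1.6082244  0.5041356  1.78901118] head 52.42689428834101 mark 105.19544970823931 base 90.74227150482697
axis [0.52123246 0.07276931] res [1.92104376 0.77035643 1.94730082] head 53.82992399489399 mark 107.6798506437478 base 88.78657931629446
axis [0.52213434 0.07129173] res [1.74761352 0.62601396 1.8570089 ] head 53.14019363570891 mark 106.44649417452247 base 89.75461710753345
t 9.55 pos [ 0.5565 -0.0665  0.2123] yaz 44.0 tilt [ 0.  0. -1.] F [-0.23  0.65 -1.03] Ftool [0.63 0.29 1.03] w 44.8 gf 0.0
```

View pics/s4.png

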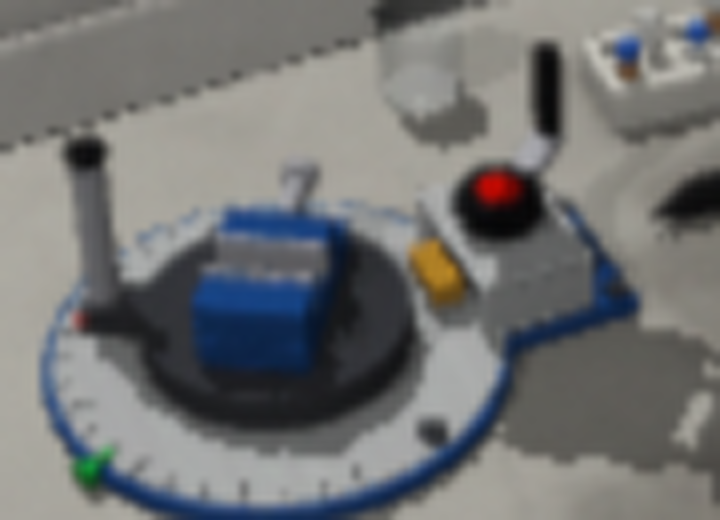

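The picture shows the handle turned to the far side of the knob (pin at 545,90), the post at (85,200) and the pointer tip at (80,320). The green mark is at (95,465). Next I rotate and move over the post.

Request:
carry_out --pt "0.6 0.4 0 0 0 1" --pt "0 0 0 0 0 1" --pt "0 0 0 0 0 1" --pt "0 0 0 0 0 1" --pt "0 0 0 0 0 1" --pt "0 0 0 0 0 1" --pt "0 0 0 0 0 1" --pt "0 0 0 0 0 1" --pt "0 0 0 0 0 1" --pt "0 0 0 0 0 1" --pt "0 0 0 0 0 0"

```text
time: 10.92
ee_pos: [0.5509, -0.0381, 0.2113]
eef_rot: [0.891, 0.455, -0.001, -0.0]
ft_force: [-0.7, 0.1, 0.3]
width: 0.0446
grip_force: 0.0
```

```bash
python3 -c "
from h import *
to([.5645,.1278,.077])"
```

```text
t 10.925 pos [ 0.5509 -0.0381  0.2113] yaz -35.9 tilt [-0.001 -0.001 -1.   ] F [-0.71  0.1   0.3 ] Ftool [-0.33 -0.64 -0.3 ] w 44.6 gf 0.0
tool shift units [ 3.563 -2.154  3.355]
```

Request:
carry_out --pt "0.89 -0.54 0 0 0 0" --pt "0.89 -0.54 0 0 0 0" --pt "0.89 -0.54 0 0 0 0" --pt "0.89 -0.54 0 0 0 0" --pt "0 0 0 0 0 0" --pt "0 0 0.8 0 0 0" --pt "0 0 0.8 0 0 0" --pt "0 0 0.8 0 0 0" --pt "0 0 0.6 0 0 0" --pt "0 0 0.35 0 0 0" --pt "0 0 0 0 0 0" --fingers 50

```text
time: 12.3
ee_pos: [0.5647, 0.127, 0.0778]
eef_rot: [0.891, 0.454, -0.001, 0.0]
ft_force: [0.7, 1.1, -0.1]
width: 0.0501
grip_force: 0.0
```

Request:
carry_out --pt "0 0 0 0 0 0" --pt "0 0 0 0 0 0" --pt "0 0 0 0 0 0" --pt "0 0 0 0 0 0" --pt "0 0 0 0 0 0" --pt "0 0 0 0 0 0" --fingers 0 --force 10

```text
time: 13.05
ee_pos: [0.5657, 0.1279, 0.0789]
eef_rot: [0.891, 0.454, 0.001, 0.0]
ft_force: [2.1, 0.2, 2.0]
width: 0.017
grip_force: 10.0
```

```bash
python3 -c "
from h import *
st()"
```

```text
t 13.05 pos [0.5657 0.1279 0.0789] yaz -36.0 tilt [ 0.001  0.001 -1.   ] F [2.1  0.16 2.03] Ftool [ 1.36  1.61 -2.03] w 17.0 gf 10.0
```

Request:
carry_out --pt "-0.009 -0.122 0 0 0 -0.5" --pt "-0.013 -0.183 0 0 0 -0.75" --pt "0 0 0 0 0 0" --force 15

```text
time: 13.42
ee_pos: [0.5544, 0.1339, 0.0789]
eef_rot: [0.848, 0.53, 0.0, -0.0]
ft_force: [-0.4, 0.0, 3.9]
width: 0.017
grip_force: 15.0
```

```bash
python3 -c "
from h import *
st()"
```

```text
t 13.425 pos [0.5544 0.1339 0.0789] yaz -26.0 tilt [ 0. -0. -1.] F [-0.43  0.04  3.92] Ftool [-0.15 -0.41 -3.92] w 17.0 gf 15.0
```

Request:
carry_out --pt "-0.017 -0.244 0 0 0 -1" --pt "-0.017 -0.244 0 0 0 -1" --pt "-0.017 -0.244 0 0 0 -1" --pt "-0.017 -0.244 0 0 0 -1" --pt "-0.017 -0.244 0 0 0 -1" --pt "0 0 0 0 0 0"

```text
time: 14.18
ee_pos: [0.5073, 0.1365, 0.0788]
eef_rot: [0.617, 0.787, -0.0, 0.001]
ft_force: [1.9, -7.0, 4.7]
width: 0.0171
grip_force: 15.0
```

```bash
python3 -c "
from h import *
st()
d=cam('scene');p=d['pixels'][180:240,170:250]
cv2.imwrite('pics/s5.png',cv2.cvtColor(cv2.resize(p,(800,600),interpolation=2),4))"
```

```text
t 14.175 pos [0.5073 0.1365 0.0788] yaz 13.9 tilt [-0.002  0.    -1.   ] F [ 1.89 -7.    4.72] Ftool [-7.25  0.16 -4.7 ] w 17.1 gf 15.0
```

View pics/s5.png

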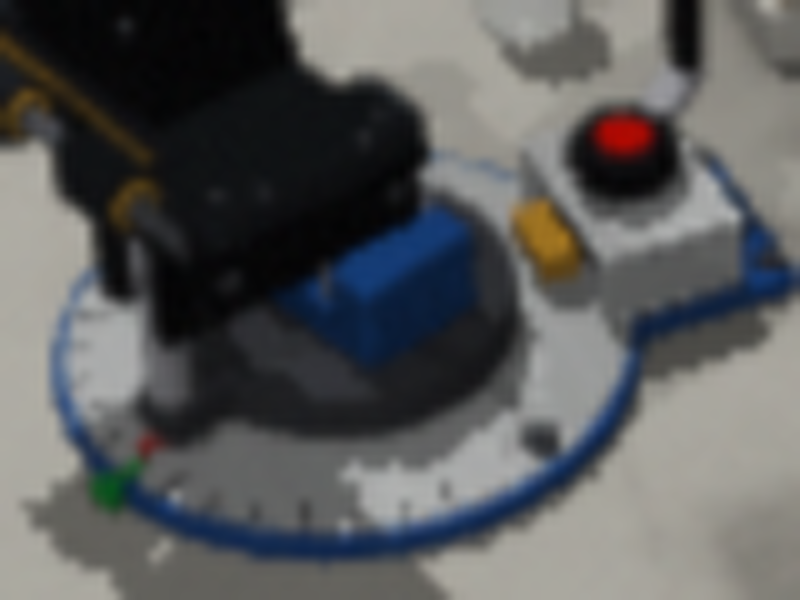

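The picture shows the red pointer tip at (150,442) just short of the green bar at (125,475), so a few degrees remain. I'll measure it.

```bash
cat > m2.py <<'E'
from h import *
d=cam('scene')
az=lambda v:np.degrees(np.arctan2(v[1],v[0]))
p=d['pixels'][220:236,176:192].astype(int)
for nm,w in(('red',np.clip(p[...,0]-np.maximum(p[...,1],p[...,2])-25,0,None)),('green',np.clip(p[...,1]-np.maximum(p[...,0],p[...,2])-15,0,None))):
  vv,uu=np.nonzero(w>0);P=[]
  for u,v in zip(uu,vv):
    P.append([*ray(d,u+176,v+220,.0145 if nm=='red' else .013)[:2],w[v,u]])
  P=np.array(P);c=np.average(P[:,:2],axis=0,weights=P[:,2])
  n=len(P);print(nm,n,c.round(4))
  for A in([.5212,.0728],[.522,.0713],[.520,.0735]):print('  az',az(c-A).round(2),'r',np.linalg.norm(c-A).round(4))
  if nm=='green': 
    for q in P: print((np.linalg.norm(q[:2]-[.5212,.0728])*1e3).round(1),az(q[:2]-[.5212,.0728]).round(1),q[2])
E
python3 m2.py
```

```text
red 5 [0.5017 0.1495]
  az 104.29 r 0.0792
  az 104.58 r 0.0808
  az 103.57 r 0.0782
green 12 [0.4894 0.1667]
  az 108.69 r 0.0991
  az 108.85 r 0.1008
  az 108.16 r 0.0981
87.4 106.9 17.0
94.4 106.4 8.0
92.3 107.7 14.0
90.2 109.1 3.0
101.5 106.0 20.0
99.3 107.2 30.0
97.2 108.5 28.0
104.1 107.9 19.0
102.0 109.2 32.0
100.0 110.4 28.0
104.9 111.0 16.0
102.9 112.3 19.0
```

Request:
carry_out --pt "0.06 -0.092 0 0 0 -0.375" --pt "0 0 0 0 0 0" --pt "0 0 0 0 0 0"

```text
time: 14.65
ee_pos: [0.5042, 0.1358, 0.0787]
eef_rot: [0.597, 0.802, -0.001, 0.002]
ft_force: [5.2, -15.7, 5.6]
width: 0.0167
grip_force: 15.0
```

```bash
python3 -c "
from h import *
st()"; python3 m2.py | grep -v ' .* .* .*\.0$'
```

```text
t 14.65 pos [0.5042 0.1358 0.0787] yaz 16.6 tilt [-0.004  0.    -1.   ] F [  5.2  -15.66   5.64] Ftool [-16.52   0.5   -5.58] w 16.7 gf 15.0
red 4 [0.4974 0.1479]
  az 107.59 r 0.0788
  az 107.81 r 0.0805
  az 106.9 r 0.0778
green 13 [0.4895 0.1667]
  az 108.67 r 0.0991
  az 108.83 r 0.1008
  az 108.13 r 0.098
89.6 105.5 1.0
87.4 106.9 18.0
94.4 106.4 9.0
92.3 107.7 14.0
90.2 109.1 3.0
101.5 106.0 20.0
99.3 107.2 30.0
97.2 108.5 28.0
104.1 107.9 19.0
102.0 109.2 34.0
100.0 110.4 27.0
104.9 111.0 17.0
102.9 112.3 19.0
```

Request:
carry_out --pt "0 0 0 0 0 0" --pt "0 0 0 0 0 0" --pt "0 0 0 0 0 0" --pt "0 0 -0.8 0 0 0" --pt "0 0 -0.8 0 0 0" --pt "0 -0.5 -0.8 0 0 0" --pt "0.9 -0.9 -0.8 0 0 0" --pt "0.9 -0.9 0 0 0 0" --pt "0.9 -0.9 0 0 0 0" --pt "0 0 0 0 0 0" --fingers 50

```text
time: 15.95
ee_pos: [0.3461, 0.2079, 0.2067]
eef_rot: [0.593, 0.805, 0.0, -0.0]
ft_force: [-0.5, -0.6, 0.3]
width: 0.0499
grip_force: 0.0
```

```bash
python3 m2.py
python3 - <<'E'
from h import *
st()
c=cam('top');d=cam('scene')
a=cv2.resize(c['pixels'][170:215,148:208],(400,300),interpolation=2);b=cv2.resize(d['pixels'][200:245,170:230],(400,300),interpolation=2)
cv2.imwrite('pics/u6.png',cv2.cvtColor(np.hstack([a,b]),4))
E
```

```text
t 16.0 pos [0.3477 0.2068 0.2068] yaz 17.2 tilt [ 0.     0.001 -1.   ] F [ 0.26 -1.16 -0.73] Ftool [-1.18 -0.09  0.73] w 50.2 gf 0.0Traceback (most recent call last):
  File "m2.py", line 9, in <module>
    P=np.array(P);c=np.average(P[:,:2],axis=0,weights=P[:,2])
                               ~^^^^^^
IndexError: too many indices for array: array is 1-dimensional, but 2 were indexed
```

View pics/u6.png

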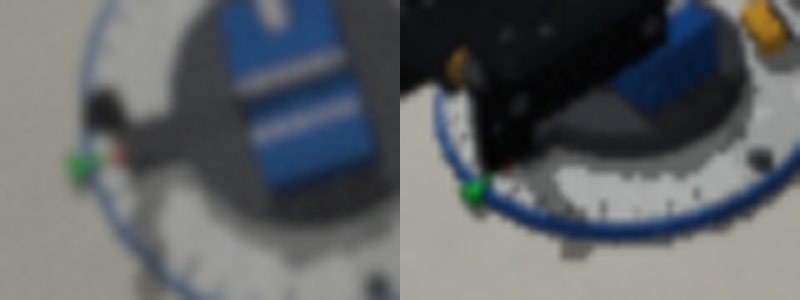

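In the top crop (left), the red tip at (118,155) is close to in line with the green mark at (85,162). In the scene crop the gripper hides the tip. I'll measure with the top camera.

```bash
cat > m3.py <<'E'
from h import *
c=cam('top');az=lambda v:np.degrees(np.arctan2(v[1],v[0]))
u0,v0=154,186
p=c['pixels'][v0:203,u0:172].astype(int)
S={}
for nm,w,z in(('red',np.clip(p[...,0]-np.maximum(p[...,1],p[...,2])-12,0,None),.0145),('green',np.clip(p[...,1]-np.maximum(p[...,0],p[...,2])-12,0,None),.013)):
  vv,uu=np.nonzero(w);W=w[vv,uu];q=np.array([np.average(uu,weights=W)+u0,np.average(vv,weights=W)+v0])
  P=ray(c,*q,z)[:2]
  print(nm,len(W),W.sum(),q.round(2),P.round(4),[(az(P-np.array(A)).round(2),round(np.linalg.norm(P-A)*1e3,1)) for A in([.523,.0698],[.524,.0698],[.522,.0698])])
  if nm=='green':
    for a,b,w_ in zip(uu,vv,W):
      X=ray(c,a+u0,b+v0,z)[:2]-[.523,.0698];print(round(np.linalg.norm(X)*1e3,1),az(X).round(1),w_,end=' | ')
cap=cen(c,'dark',(156,168,180,190));C=ray(c,*cap,.104)[:2];print('\ncap',cap,C,az(C-[.523,.0698]),np.linalg.norm(C-[.523,.0698]))
E
python3 m3.py
```

```text
red 6 45 [165.36 193.04] [0.5015 0.147 ] [(np.float64(105.57), np.float64(80.1)), (np.float64(106.26), np.float64(80.4)), (np.float64(104.88), np.float64(79.9))]
green 19 295 [159.66 194.36] [0.4977 0.1626] [(np.float64(105.28), np.float64(96.2)), (np.float64(105.85), np.float64(96.4)), (np.float64(104.7), np.float64(95.9))]
99.9 102.5 12 | 97.2 102.9 17 | 94.6 103.2 7 | 91.9 103.5 1 | 89.2 103.9 10 | 86.6 104.3 9 | 100.4 104.1 21 | 97.7 104.5 32 | 95.1 104.8 25 | 92.4 105.2 15 | 89.8 105.6 14 | 87.1 106.1 9 | 100.9 105.7 19 | 98.3 106.0 33 | 95.7 106.4 26 | 93.0 106.9 6 | 101.6 107.2 9 | 98.9 107.6 19 | 96.3 108.1 11 | 
cap [163.48492462 186.80904523] [0.50307639 0.13539872] 106.89456087791456 0.06855758824896165
```

Run:
```python
from h import *
c=cam('top');d=cam('scene')
for k,(u0,u1,v0,v1) in((c,(215,265,160,200)),(d,(225,265,165,200))):
  p=k['pixels'][v0:v1,u0:u1];m=(p.max(2)<50).astype(np.uint8)
  N,L,s,ce=cv2.connectedComponentsWithStats(m)
  for i in range(1,N):
    if s[i][4]>3:
      b=s[i];print(b[:4]+[u0,v0,0,0],b[4],(ce[i]+[u0,v0]).round(1),'z.094',ray(k,ce[i][0]+u0,ce[i][1]+v0,.094).round(4)[:2],'z.073',ray(k,ce[i][0]+u0,ce[i][1]+v0,.073).round(4)[:2])
```

```text
[243 170   2   4] 7 [243.4 171.7] z.094 [ 0.5502 -0.0663] z.073 [ 0.5546 -0.0657]
[225 183  10   8] 20 [230.2 187.7] z.094 [ 0.5073 -0.0337] z.073 [ 0.511  -0.0326]
[261 184   4   4] 11 [262.8 185.4] z.094 [ 0.5158 -0.1173] z.073 [ 0.5196 -0.1176]
[237 176   3  11] 30 [238.  180.9] z.094 [ 0.5253 -0.0501] z.073 [ 0.5497 -0.0621]
[253 190  12   8] 51 [259.3 193.5] z.094 [ 0.4376 -0.0793] z.073 [ 0.4597 -0.092 ]
[227 192  11   8] 52 [232.3 196.4] z.094 [0.4641 0.0005] z.073 [ 0.4869 -0.0101]
```

Request:
carry_out --pt "0 0 0 0 0 -1" --pt "0 0 0 0 0 -1" --pt "0 0 0 0 0 -1" --pt "0 0 0 0 0 -0.35" --pt "0 0 0 0 0 0"

```text
time: 16.88
ee_pos: [0.3491, 0.2057, 0.2064]
eef_rot: [0.393, 0.92, -0.0, -0.0]
ft_force: [-0.9, -0.9, -0.6]
width: 0.0498
grip_force: 0.0
```

```bash
python3 -c "
from h import *
to([.5578,-.0679,.073])"
```

```text
t 16.875 pos [0.3491 0.2057 0.2064] yaz 43.7 tilt [ 0. -0. -1.] F [-0.86 -0.89 -0.65] Ftool [-0.05 -1.24  0.65] w 49.8 gf 0.0
tool shift units [-8.549 -0.959  3.334]
```

Request:
carry_out --pt "-0.94 -0.108 0 0 0 0" --pt "-0.94 -0.108 0 0 0 0" --pt "-0.94 -0.108 0 0 0 0" --pt "-0.94 -0.108 0 0 0 0" --pt "-0.94 -0.108 0 0 0 0" --pt "-0.94 -0.108 0 0 0 0" --pt "-0.94 -0.108 0 0 0 0" --pt "-0.94 -0.108 0 0 0 0" --pt "-0.94 -0.108 0 0 0 0" --pt "0 0 0 0 0 0" --pt "0 0 0.8 0 0 0" --pt "0 0 0.8 0 0 0" --pt "0 0 0.8 0 0 0" --pt "0 0 0.6 0 0 0" --pt "0 0 0.33 0 0 0" --pt "0 0 0 0 0 0" --pt "0 0 0 0 0 0" --fingers 40

```text
time: 19.0
ee_pos: [0.5556, -0.065, 0.0743]
eef_rot: [0.392, 0.92, 0.0, 0.001]
ft_force: [0.1, -0.5, -0.2]
width: 0.0397
grip_force: 0.0
```

```bash
python3 - <<'E'
from h import *
st()
d=cam('scene');c=cam('top')
a=cv2.resize(d['pixels'][210:240,170:210],(400,300),interpolation=2);b=cv2.resize(d['pixels'][160:205,205:265],(400,300),interpolation=2)
cv2.imwrite('pics/u7.png',cv2.cvtColor(np.hstack([a,b]),4))
E
python3 m2.py; python3 m3.py
```

```text
t 19.0 pos [ 0.5556 -0.065   0.0743] yaz 43.8 tilt [-0.001  0.001 -1.   ] F [ 0.08 -0.45 -0.21] Ftool [-0.38 -0.25  0.21] w 39.7 gf 0.0
red 4 [0.4975 0.148 ]
  az 107.48 r 0.0788
  az 107.71 r 0.0805
  az 106.8 r 0.0778
green 16 [0.4908 0.1652]
  az 108.19 r 0.0973
  az 108.35 r 0.099
  az 107.64 r 0.0963
89.6 105.5 12.0
87.4 106.9 39.0
85.2 108.4 1.0
96.6 105.1 12.0
94.4 106.4 37.0
92.3 107.7 33.0
90.2 109.1 14.0
101.5 106.0 29.0
99.3 107.2 59.0
97.2 108.5 67.0
95.1 109.8 6.0
104.1 107.9 18.0
102.0 109.2 44.0
100.0 110.4 43.0
104.9 111.0 16.0
102.9 112.3 19.0
red 6 49 [165.37 193.04] [0.5015 0.1469] [(np.float64(105.57), np.float64(80.1)), (np.float64(106.26), np.float64(80.4)), (np.float64(104.88), np.float64(79.8))]
green 20 315 [159.66 194.38] [0.4976 0.1626] [(np.float64(105.32), np.float64(96.2)), (np.float64(105.89), np.float64(96.5)), (np.float64(104.74), np.float64(95.9))]
99.9 102.5 13 | 97.2 102.9 17 | 94.6 103.2 7 | 91.9 103.5 2 | 89.2 103.9 10 | 86.6 104.3 10 | 100.4 104.1 22 | 97.7 104.5 34 | 95.1 104.8 26 | 92.4 105.2 17 | 89.8 105.6 14 | 87.1 106.1 9 | 100.9 105.7 20 | 98.3 106.0 35 | 95.7 106.4 27 | 93.0 106.9 7 | 101.6 107.2 10 | 98.9 107.6 21 | 96.3 108.1 13 | 99.6 109.1 1 | 
cap [163.4798331  186.81363004] [0.50306419 0.13541094] 106.90134797145639 0.06857282690544463
```

View pics/u7.png

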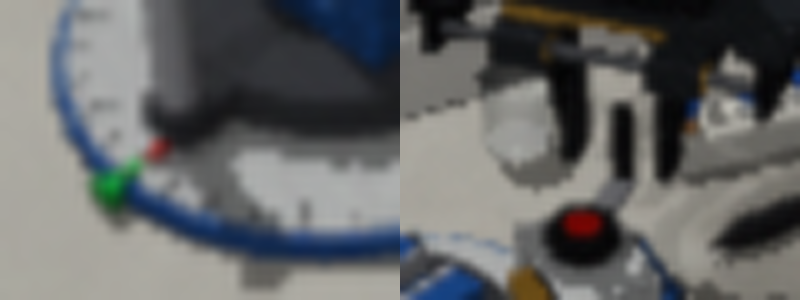

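The left crop shows the red tip (157,148) in line with the green bar (115,180). On the right, the pin (622,140) stands between the open fingers. I'll close loosely round the pin and start tightening.

Request:
carry_out --pt "0 0 0 0 0 0" --pt "0 0 0 0 0 0" --pt "0 0 0 0 0 0" --pt "0 0 0 0 0 0" --fingers 16 --force 40

```text
time: 19.7
ee_pos: [0.555, -0.0651, 0.0733]
eef_rot: [0.392, 0.92, 0.0, -0.0]
ft_force: [0.0, 0.3, 0.4]
width: 0.0168
grip_force: 0.0
```

```bash
cat > f.py <<'E'
from h import *
F=[]
for i in range(3):
    s=read_state();Rm=R.from_quat(s['eef_rot']).as_matrix();F.append(Rm.T@s['ft_force']);viewer.camera('top')
s,Rm=st();print(np.mean(F,0).round(2),np.std(F,0).round(2))
E
python3 f.py
```

```text
t 19.85 pos [ 0.555  -0.0651  0.0733] yaz 43.8 tilt [ 0. -0. -1.] F [-0.28  0.42  0.14] Ftool [ 0.49  0.09 -0.14] w 16.3 gf 0.0
[ 0.05 -0.   -0.86] [0.28 0.29 0.58]
```

Request:
carry_out --pt "0.012 -0.174 0 0 0 1" --pt "0.012 -0.174 0 0 0 1" --pt "0.012 -0.174 0 0 0 1" --pt "0 0 0 0 0 0"

```text
time: 20.35
ee_pos: [0.5372, -0.076, 0.0734]
eef_rot: [0.574, 0.819, 0.0, -0.0]
ft_force: [-0.1, 0.0, 0.4]
width: 0.0161
grip_force: 0.0
```

```bash
python3 f.py
```

```text
t 20.5 pos [ 0.5375 -0.0761  0.0733] yaz 20.0 tilt [-0. -0. -1.] F [-0.52  0.09  0.25] Ftool [ 0.26 -0.46 -0.25] w 16.0 gf 0.0
[-0.24  0.35 -0.06] [0.29 0.32 0.2 ]
```

Request:
carry_out --pt "0.012 -0.174 0 0 0 1" --pt "0.012 -0.174 0 0 0 1" --pt "0 0 0 0 0 0"

```text
time: 20.88
ee_pos: [0.5237, -0.0789, 0.0734]
eef_rot: [0.682, 0.731, 0.0, -0.0]
ft_force: [-0.4, -0.2, -0.1]
width: 0.0166
grip_force: 0.0
```

```bash
python3 f.py
```

```text
t 21.025 pos [ 0.5239 -0.079   0.0733] yaz 4.0 tilt [-0. -0. -1.] F [-0.26  0.92  0.74] Ftool [ 0.94 -0.19 -0.74] w 16.2 gf 0.0
[-0.29 -0.2   0.29] [0.27 0.23 0.15]
```

Request:
carry_out --pt "0.012 -0.174 0 0 0 1" --pt "0 0 0 0 0 0"

```text
time: 21.28
ee_pos: [0.5168, -0.0789, 0.0734]
eef_rot: [0.731, 0.682, -0.0, 0.0]
ft_force: [-0.5, 0.7, 1.0]
width: 0.016
grip_force: 0.0
```

```bash
python3 f.py
```

```text
t 21.425 pos [ 0.5168 -0.079   0.0733] yaz -4.0 tilt [-0. -0. -1.] F [-0.6   0.51 -0.09] Ftool [ 0.47 -0.64  0.09] w 16.1 gf 0.0
[ 0.59 -0.42 -0.28] [0.05 0.24 0.49]
```

Request:
carry_out --pt "0.012 -0.174 0 0 0 1" --pt "0 0 0 0 0 0"

```text
time: 21.68
ee_pos: [0.5098, -0.0779, 0.0734]
eef_rot: [0.777, 0.629, -0.0, -0.0]
ft_force: [0.3, 0.4, 0.5]
width: 0.0161
grip_force: 0.0
```

```bash
python3 f.py
```

```text
t 21.825 pos [ 0.5099 -0.078   0.0733] yaz -12.0 tilt [-0. -0. -1.] F [ 0.11 -0.09 -0.31] Ftool [-0.07  0.12  0.31] w 15.7 gf 0.0
[ 0.35  0.26 -0.11] [0.08 0.35 0.25]
```

Run:
```python
from h import *
d=cam('scene');c=cam('top')
a=cv2.resize(d['pixels'][155:215,205:285],(800,600),interpolation=2)
cv2.imwrite('pics/u8.png',cv2.cvtColor(a,4))
```

```text
(no output)
```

View pics/u8.png

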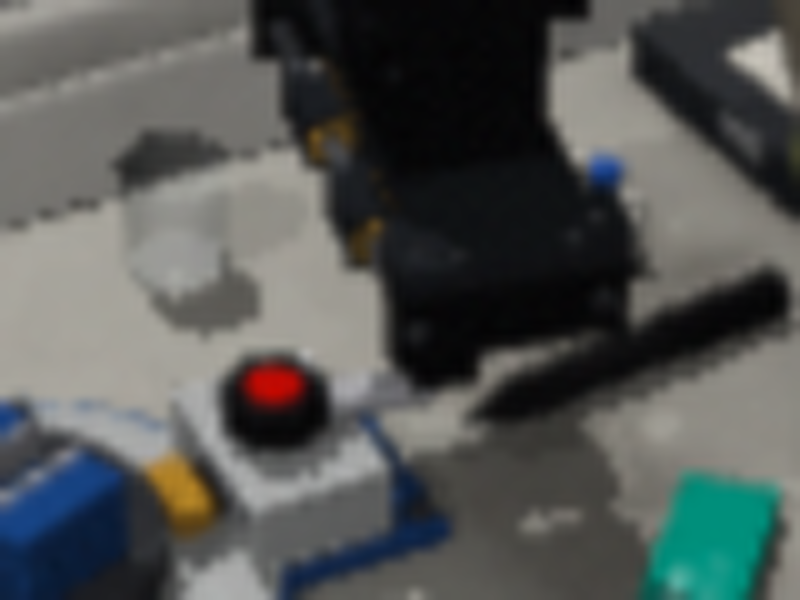

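The silver arm at (380,390) has turned with the gripper, so the knob is following and is still loose. I'll continue tightening.

Request:
carry_out --pt "0.012 -0.174 0 0 0 1" --pt "0 0 0 0 0 0"

```text
time: 22.18
ee_pos: [0.5032, -0.076, 0.0734]
eef_rot: [0.819, 0.573, 0.0, 0.0]
ft_force: [0.3, 0.5, 0.3]
width: 0.0159
grip_force: 0.0
```

```bash
python3 f.py
```

```text
t 22.325 pos [ 0.5031 -0.076   0.0733] yaz -20.0 tilt [-0. -0. -1.] F [-0.18 -0.06 -0.63] Ftool [-0.12 -0.15  0.63] w 16.0 gf 0.0
[ 0.05  0.12 -0.21] [0.41 0.13 0.07]
```

Request:
carry_out --pt "0.006 -0.087 0 0 0 0.5" --pt "0 0 0 0 0 0"

```text
time: 22.58
ee_pos: [0.5002, -0.0746, 0.0734]
eef_rot: [0.839, 0.544, 0.0, 0.0]
ft_force: [0.5, -0.8, -0.4]
width: 0.0161
grip_force: 0.8
```

```bash
python3 f.py
```

```text
t 22.725 pos [ 0.5001 -0.0746  0.0734] yaz -24.0 tilt [ 0.  0. -1.] F [ 1.38  0.02 -0.64] Ftool [0.58 1.26 0.64] w 16.1 gf 0.9
[0.   1.24 0.73] [0.37 0.44 0.75]
```

Request:
carry_out --pt "0.006 -0.087 0 0 0 0.5" --pt "0 0 0 0 0 0"

```text
time: 22.98
ee_pos: [0.497, -0.0729, 0.0734]
eef_rot: [0.858, 0.514, 0.0, 0.0]
ft_force: [2.6, -0.9, -0.5]
width: 0.0162
grip_force: 0.7
```

```bash
python3 f.py
```

```text
t 23.125 pos [ 0.497  -0.0729  0.0734] yaz -28.1 tilt [ 0. -0. -1.] F [ 2.05 -0.91  0.51] Ftool [ 0.16  2.24 -0.51] w 16.0 gf 0.7
[0.69 1.74 0.08] [0.26 0.7  0.47]
```

Request:
carry_out --pt "0.006 -0.087 0 0 0 0.5" --pt "0 0 0 0 0 0"

```text
time: 23.38
ee_pos: [0.4941, -0.0711, 0.0734]
eef_rot: [0.875, 0.484, 0.0, 0.0]
ft_force: [2.1, -0.9, -0.3]
width: 0.0161
grip_force: 1.0
```

```bash
python3 f.py
```

```text
t 23.525 pos [ 0.4941 -0.0711  0.0734] yaz -32.1 tilt [ 0.  0. -1.] F [ 1.76 -0.03 -0.04] Ftool [0.91 1.51 0.04] w 15.9 gf 1.0
[ 0.72  2.14 -0.22] [0.25 0.27 0.41]
```

Request:
carry_out --pt "0.006 -0.087 0 0 0 0.5" --pt "0 0 0 0 0 0"

```text
time: 23.78
ee_pos: [0.4912, -0.069, 0.0734]
eef_rot: [0.891, 0.453, 0.0, 0.0]
ft_force: [2.8, -1.3, -0.5]
width: 0.0161
grip_force: 1.3
```

```bash
python3 f.py
```

```text
t 23.925 pos [ 0.4912 -0.069   0.0734] yaz -36.1 tilt [ 0.  0. -1.] F [ 3.71 -0.17  0.49] Ftool [ 2.05  3.1  -0.49] w 15.9 gf 1.3
[ 1.09  2.79 -0.29] [0.34 0.62 0.68]
```

Request:
carry_out --pt "0.006 -0.087 0 0 0 0.5" --pt "0 0 0 0 0 0"

```text
time: 24.18
ee_pos: [0.4886, -0.0668, 0.0734]
eef_rot: [0.907, 0.422, 0.0, 0.0]
ft_force: [3.2, -0.8, -0.9]
width: 0.0159
grip_force: 1.7
```

```bash
python3 f.py
```

```text
t 24.325 pos [ 0.4886 -0.0668  0.0734] yaz -40.1 tilt [ 0.  0. -1.] F [ 3.11 -1.26  1.01] Ftool [ 1.03  3.19 -1.01] w 16.1 gf 1.7
[1.33 3.32 0.3 ] [0.14 0.37 0.43]
```

Request:
carry_out --pt "0.003 -0.044 0 0 0 0.25" --pt "0.003 -0.044 0 0 0 0.25"

```text
time: 24.58
ee_pos: [0.4866, -0.0648, 0.0735]
eef_rot: [0.921, 0.389, 0.001, 0.001]
ft_force: [7.4, -3.3, -4.2]
width: 0.0161
grip_force: 3.8
```

```bash
python3 f.py
```

```text
t 24.725 pos [ 0.4863 -0.0645  0.0734] yaz -44.2 tilt [ 0.     0.001 -1.   ] F [ 4.83 -2.43 -2.31] Ftool [1.63 5.16 2.31] w 16.2 gf 2.7
[2.71 6.26 3.03] [0.36 1.03 0.83]
```

Request:
carry_out --pt "0.003 -0.044 0 0 0 0.25" --pt "0.003 -0.044 0 0 0 0.25" --pt "0.003 -0.044 0 0 0 0.25" --pt "0.003 -0.044 0 0 0 0.25"

```text
time: 25.22
ee_pos: [0.4824, -0.0598, 0.0735]
eef_rot: [0.946, 0.323, 0.001, 0.001]
ft_force: [9.2, -6.5, -6.2]
width: 0.0162
grip_force: 5.2
```

```bash
python3 f.py
```

```text
t 25.375 pos [ 0.482  -0.0595  0.0735] yaz -52.2 tilt [ 0.     0.002 -1.   ] F [ 6.1  -3.58 -3.16] Ftool [2.63 6.56 3.17] w 16.5 gf 3.4
[2.63 8.33 4.23] [0.55 1.69 1.44]
```

Request:
carry_out --pt "0 0 0 0 0 0" --pt "0 0 0 0 0 0"

```text
time: 25.62
ee_pos: [0.482, -0.0595, 0.0734]
eef_rot: [0.946, 0.324, 0.0, 0.001]
ft_force: [6.1, -3.2, -2.8]
width: 0.0162
grip_force: 3.4
```

```bash
python3 f.py
```

```text
t 25.775 pos [ 0.482  -0.0595  0.0734] yaz -52.2 tilt [ 0.     0.001 -1.   ] F [ 6.11 -3.91 -2.58] Ftool [2.43 6.83 2.59] w 15.7 gf 3.4
[3.   6.79 3.15] [0.28 0.38 0.29]
```

Request:
carry_out --pt "0.0015 -0.022 0 0 0 0.125" --pt "0 0 0 0 0 0"

```text
time: 26.02
ee_pos: [0.4817, -0.0591, 0.0735]
eef_rot: [0.949, 0.315, 0.001, 0.001]
ft_force: [7.1, -5.1, -3.8]
width: 0.0162
grip_force: 4.2
```

```bash
python3 f.py
```

```text
t 26.175 pos [ 0.4817 -0.059   0.0735] yaz -53.2 tilt [ 0.001  0.002 -1.   ] F [ 7.48 -5.31 -3.93] Ftool [2.81 8.72 3.95] w 16.3 gf 4.2
[3.18 8.75 4.67] [0.6  0.43 0.68]
```

Request:
carry_out --pt "0.0015 -0.022 0 0 0 0.125" --pt "0 0 0 0 0 0"

```text
time: 26.42
ee_pos: [0.4812, -0.0584, 0.0734]
eef_rot: [0.952, 0.307, 0.001, 0.001]
ft_force: [6.8, -5.3, -4.7]
width: 0.016
grip_force: 4.2
```

```bash
python3 f.py
```

```text
t 26.575 pos [ 0.4812 -0.0583  0.0735] yaz -54.2 tilt [ 0.001  0.002 -1.   ] F [ 7.17 -6.09 -4.91] Ftool [2.26 9.13 4.93] w 16.5 gf 4.2
[2.92 8.66 4.25] [0.45 0.38 0.35]
```

The push has settled at about 8.7 N, inside the 7.5–9 N window. I'll release and retreat.

Request:
carry_out --pt "0 0 0 0 0 0" --pt "0 0 0 0 0 0" --pt "0 0 0 0 0 0" --pt "0 0 0 0 0 0" --pt "0 0 -0.5 0 0 0" --pt "0 0 -0.8 0 0 0" --pt "0 0 -0.8 0 0 0" --pt "0 0 -0.8 0 0 0" --pt "-0.8 0 0 0 0 0" --pt "-0.8 0 0 0 0 0" --pt "0 0 0 0 0 0" --fingers 40

```text
time: 27.95
ee_pos: [0.4274, -0.0958, 0.1893]
eef_rot: [0.952, 0.307, 0.0, -0.001]
ft_force: [0.4, 0.2, 0.1]
width: 0.0403
grip_force: 0.0
```

```bash
python3 m3.py | grep -v '|'; python3 m2.py|head -5;python3 -c "
from h import *
st()
c=cam('top');print(ray(c,*cen(c,'dark',(237,245,192,202)),.09))"
```

```text
red 6 43 [165.33 193.02] [0.5015 0.1471] [(np.float64(105.52), np.float64(80.2)), (np.float64(106.2), np.float64(80.5)), (np.float64(104.83), np.float64(79.9))]
green 20 294 [159.67 194.35] [0.4977 0.1625] [(np.float64(105.27), np.float64(96.1)), (np.float64(105.84), np.float64(96.4)), (np.float64(104.69), np.float64(95.9))]
cap [163.49749373 186.81328321] [0.50306635 0.13536613] 106.91050869452846 0.0685293175790381
red 4 [0.4976 0.148 ]
  az 107.45 r 0.0788
  az 107.68 r 0.0805
  az 106.77 r 0.0778
green 17 [0.4908 0.1652]
t 28.05 pos [ 0.4289 -0.0944  0.1895] yaz -54.2 tilt [ 0.001 -0.001 -1.   ] F [ 0.62  0.07 -0.04] Ftool [0.54 0.31 0.04] w 40.0 gf 0.0
[nan nan nan]h.py:18: RuntimeWarning: invalid value encountered in divide
  vv,uu=np.mgrid[v0:v1,u0:u1];return np.array([(w*uu).sum(),(w*vv).sum()])/w.sum()
```

The pointer is still at the mark and the robot is clear, so I'm handing in.

```bash
python3 -c "
from bench import r
print(r.close_job())"
```

```text
the job is handed in; nothing more can be done
None
```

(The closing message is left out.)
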